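# Pack the grater under the caddy's swing-out tray

## Robot

A 6-joint arm with a two-finger parallel gripper is mounted at the origin on a cart in front of the work surface, level with it; the furniture and walls round the work are solid. World frame = base frame: x ahead of the robot, y to its left, z up, the work surface at z = 0. Lengths are in m, angles in degrees, forces in N, time in s.
With the tool pointing down it reaches from about 0.375 to 0.825 m from the base axis. Payload 5.5 kg.
Tool frame: the origin (TCP) lies on the centre line of the jaws, within the pads' length; the fingertips stand 19 mm ahead of it and the grasp point (between the pads) is the TCP; y points along the fingers, z is the direction in which the jaws open and shut, and the axes are right-handed (so a half turn about y gives the same grasp; the last joint's range is limited). The gripper opens to 85 mm and grips with 20 to 120 N. Pads are 22 mm wide; open, the fingers measure 114 mm over their backs; the gripper's body (76 mm by 85 mm) begins 54 mm behind the grasp point. The pads swing forward as they close: fully open they stand 13 mm farther back than shut.
Start: joints at [67.151, 17.962, -2.699, 69.339, 0, 90], TCP at [0.233, 0.553, 0.213] pointing down, gripper open.
Joint ranges: [-152.73, 152.73], [-39.44, 99.34], [-58.76, 71.6], [-118.89, 123.64], [-81.53, 83.1], [-180, 180]. Speed limits (degrees/s): [136.94, 136.94, 172.46, 180, 180, 180].

## Interface

Orientations are given as [roll, pitch, yaw] about the fixed x, y, z axes, in that order (R = Rz(yaw) Ry(pitch) Rx(roll)).
In Python, from cell import state, imaging, r gives the robot as it stands.
- The arm moves only by the shell command python3 -m pendant 'ROWS' [OPENING] [FORCE]. ROWS is JSON, a list of rows, each an object of numbers: "tx", "ty", "tz": the shift along the tool's x, y, z in m; "turn": the turn about the tool's y in rad. In form: [{"tx": .., "ty": .., "tz": .., "turn": ..}, ...]. A call has 1 to 12 rows; each row shifts and turns the commanded pose from where the row before left it, along the tool's axes as they then stand; what a row does not reach is not made up. A row lasts 1/12 s, in which the tool goes at most 41.7 mm and 7.16 degrees, less where a joint would pass 70% of its speed; a pose out of reach is approached as far as the arm can. A call is refused whole if a number of a shift passes 0.0417 or a number of a turn 0.125, either way. A call with a gripper value outside its range is refused whole. OPENING is the opening, from 0 (shut) to 1 (fully open), set as the call begins (- or left out, the last holds). The fingers move at their own pace and stop on an object; FORCE is the grip in N (left out, the last holds). Time passes only in rows, so rows that do not move let the fingers close. It gives the time, the measured TCP pose, the force and the opening at its end, in the units of the state.
- state(): the state, without advancing time (a new reading comes with each control period).
- imaging.capture(name): name is "side" or "top" or "wrist"; returns a dict with "pixels" (400x640x3 uint8, red, green, blue), "fx", "fy", "cx", "cy" (pixels), "dist" ([k1, k2, p1, p2, k3] as OpenCV has them; the pictures are not rectified), "extrinsics" (4x4, takes a point from camera to world coordinates); the wrist camera has in their place "hand_eye" (4x4, takes a point from camera to tool coordinates, whose origin is the TCP and whose axes are the tool frame's). Camera axes: x right, y down, z forward; pixel columns grow to the right and rows downward; lengths in m; the calibration is good to about 2 mm. A picture is of the moment at which its call begins: read the wrist's pose just before it. There is no depth.
- r.sign_off(): hands the job in, once; it reports no verdict.
The state is a dict: "time_s": time; "joints": joint angles; "joint_vel": joint speeds; "joint_torque": joint torques, N m; "tcp_pos": TCP position; "eef_rot": TCP orientation; "ft_force": force on the tool from outside, world axes, zero at the start; "wrist_torque": the same for the moment, N m; "grip_width": opening from 0.0 (shut) to 1.0 (fully open).
Only numpy, scipy, OpenCV 4.12 (cv2) and the standard library are available. Lean on these libraries where they do the work, as an engineer would, in place of code of your own. Each camera call takes 0.05 s, during which the arm holds its last target. There are 200 camera calls.

## Task

Put the grater away in the kitchen caddy: lift the caddy's top tray and swing it all the way out to its stop, lay the grater flat in the compartment underneath, then swing the tray back and lower it until it sits fully home on the caddy. The grater is too tall to stand in there, so it has to be laid on its side on the worktop and taken again across its body. Do not let the tray drop at either end, keep the teaspoon and the matchbox in it, and leave the salt shaker, the timer and the tin alone.

Things in the scene. Friction and masses are not known exactly. Their poses are not given: they have to be found in the camera images.
- caddy: Fixed dark wooden box, 200 (x) x 140 (y) x 62 mm high, open on top under its tray; walls and floor 6 mm: compartment 188 x 128 mm inside, floor 6 mm above the worktop. Origin: centre of its underside. Its x axis is its long axis and points away from the worktop's front edge, y to the robot's left; the tray swings out to the right (-y).
- swing (a joint): Angle q of the tray's parallel steel arms, rad: 0 = tray home on the caddy, 2.094 = fully out at its stop. Arms are 92 mm, 30 degrees above level at both ends. The tray stays level and has moved from home by 0.092*(cos(pi/6+q)-cos(pi/6)) m along the caddy's y and 0.092*(sin(pi/6+q)-0.5) m up: fully out 159 mm toward the caddy's -y at its home height, at most 46 mm up.
- tray_handle (a point): Middle of the bar of the tray's handle, a dark steel arch of 12 mm round bar that runs along the caddy's x axis for about 96 mm, over the middle of the tray; 53 mm above the tray's floor, 120 mm above the worktop at home. Axes as the caddy's.
- tray_floor (a point): Centre of the tray's floor, on its upper face. Tray 200 x 140 mm, 30 mm high, walls 5 mm; at home it rests on the caddy's rim, this point 67 mm above the worktop. Axes as the caddy's. Its weight (about 4 N) holds it at either end of its swing; let go between, it falls toward the nearer end, the hinges only lightly damped.
- grater_mid (a point): Centre of the steel box grater, half-way up: a straight box 42 (its x) x 50 (its y) x 118 mm with a black arched handle on top (36 mm wide along y, 12 mm thick), 150 mm high over all, about 0.22 kg. Its z axis points from foot to handle. It starts standing, this point 75 mm up; lying on a broad (50 mm) face it is 21 mm above its support.
- teaspoon: Steel teaspoon 130 x 26 x 11 mm lying loose in the tray, on one side of the handle. Origin: centre of its underside.
- matches: Small matchbox 53 x 35 x 14 mm lying loose in the tray, on the other side of the handle. Origin: centre of its underside.
- salt: Bystander: glass salt shaker with a grey cap, 44 mm across, 90 mm high, beyond the caddy in the middle. Origin: centre of its underside.
- wind_timer: Bystander: round white and red wind-up timer, 72 mm across, 62 mm high, beyond the caddy on the right. Origin: centre of its underside.
- tin: Bystander: green tin, 57 mm across, 72 mm high, beyond the grater. Origin: centre of its underside.
- clear_patch (a point): Middle, at the height of the worktop, of a patch of worktop left of the caddy that is clear apart from the grater itself: 180 mm along the direction 58 degrees to the left of the world's x axis (along the worktop's front edge), 80 mm across. The grater can be laid there. It is not marked in any way.

How it is judged (in metres and radians):
On the way, in this order (a step that is already met when the one before it is completed fails the run):
1. the tray is swung fully out to its stop (value of joint swing above 2 rad), for 0.2 s.
2. the grater lies in the compartment, let go, with the tray still out (value of joint swing above 1.9 rad and z of grater_mid in the frame of caddy below 0.045 m and y of grater_mid in the frame of caddy between -0.05 and 0.05 m and x of grater_mid in the frame of caddy between -0.03 and 0.03 m and angle between grater_mid's own z axis and vertical between 1.4 and 1.74 rad and contact force between grater and the fingers below 0.1 N), for 0.2 s.
At the end, for the whole second after the job is handed in: The tray is home on the caddy (joint swing under 0.05 rad) with the teaspoon and the matchbox still lying in it; under it the grater lies at rest on its side on the compartment's floor (its axis within 10 degrees of level, its centre under 45 mm above the worktop and inside the walls) (value of joint swing below 0.05 rad and z of grater_mid in the frame of caddy below 0.045 m and y of grater_mid in the frame of caddy between -0.05 and 0.05 m and x of grater_mid in the frame of caddy between -0.03 and 0.03 m and angle between grater_mid's own z axis and vertical between 1.4 and 1.74 rad and linear speed of grater below 0.02 m/s and z of teaspoon in the frame of tray_floor between -0.01 and 0.03 m and horizontal distance between teaspoon and tray_floor below 0.09 m and z of matches in the frame of tray_floor between -0.01 and 0.03 m and horizontal distance between matches and tray_floor below 0.11 m); the robot touches nothing.
It fails at once if the tray is let drop or slammed (its arms turn faster than 4.5 rad/s) (velocity of joint swing above 4.5 rad/s or velocity of joint swing below -4.5 rad/s).
It fails at once if the salt shaker, the timer or the tin is moved by more than 30 mm (distance of any of salt, wind_timer, tin from where it was at the start of the episode above 0.03 m).
It also fails if it takes over 72 s, if anything falls off the work surface, if the arm or the gripper's body presses on something with over 40 N, if the wrist force passes 120 N, or if a joint passes its speed limit or range.

## Working session

There is one attempt and no reset: what is moved stays moved. The work goes in short steps, Python scripts to look and compute and a shell command to move; the robot and the scene stay as the last step left them, time stands still between calls to the robot, and variables do not carry over. Pictures are saved under pics/ and viewed, about 8 in all and at most 12, crops included, and the job is handed in when it is done.

```bash
ls; mkdir -p pics; cat > h.py <<'E'
import numpy as np,cv2
from cell import state,imaging,r
from scipy.spatial.transform import Rotation as R
def tool():
    s=state(); T=np.eye(4); T[:3,:3]=R.from_euler('xyz',s['eef_rot'],degrees=True).as_matrix(); T[:3,3]=s['tcp_pos']; return T
def cap(n,f=None):
    T=tool(); c=imaging.capture(n); c['T']=np.array(c['extrinsics']) if n!='wrist' else T@np.array(c['hand_eye'])
    c['K']=np.array([[c['fx'],0,c['cx']],[0,c['fy'],c['cy']],[0,0,1.]]); c['d']=np.array(c['dist'],float)
    if f: cv2.imwrite('pics/'+f,c['pixels'][:,:,::-1])
    return c
def ray(c,uv,z):
    p=cv2.undistortPoints(np.array([[uv]],float),c['K'],c['d'])[0,0]
    d=c['T'][:3,:3]@[p[0],p[1],1]; o=c['T'][:3,3]; return o+d*(z-o[2])/d[2]
def proj(c,P):
    W=np.linalg.inv(c['T']); return cv2.projectPoints(np.array(P,float).reshape(-1,3),cv2.Rodrigues(W[:3,:3])[0],W[:3,3],c['K'],c['d'])[0][:,0]
E
python3 - <<'E'
from h import *
import pickle
print(state()); print(tool().round(3))
a=cap('top','t0.png');b=cap('side','s0.png')
pickle.dump({'top':a,'side':b},open('c0.pkl','wb'))
for c in (a,b): print(c['T'].round(3),c['fx'],c['dist'])
E
```

```text
pics
{'time_s': 0.0, 'joints': array([ 6.71487236e+01,  1.80044944e+01, -2.75708401e+00,  6.93400868e+01,
        5.87455287e-04,  9.00015721e+01]), 'joint_vel': array([ 0.07168902, -0.08372604, -0.10700727, -0.07981164,  0.02862858,
        0.04922052]), 'joint_torque': array([-1.01689468e-03, -5.39599192e+01,  3.39745939e+01,  1.93065230e-02,
       -5.62325567e-05, -6.50509790e-06]), 'tcp_pos': array([0.23275205, 0.5523203 , 0.21220959]), 'eef_rot': array([-9.01016652e+01,  5.84664832e-04, -2.28528495e+01]), 'ft_force': array([ 0.0622063 , -0.68863463, -0.51119694]), 'wrist_torque': array([-0.00759097,  0.01834872,  0.01603251]), 'grip_width': 1.0023433839627862}
[[ 0.922 -0.001  0.388  0.233]
 [-0.388 -0.002  0.922  0.552]
 [-0.    -1.    -0.002  0.212]
 [ 0.     0.     0.     1.   ]]
[[-0.024 -0.997  0.076  0.502]
 [-1.     0.023 -0.017 -0.179]
 [ 0.015 -0.076 -0.997  1.009]
 [ 0.     0.     0.     1.   ]] 491.65182576427156 [-0.14577279  0.          0.          0.          0.        ]
[[ 0.854 -0.268  0.446  0.063]
 [-0.52  -0.463  0.718 -1.026]
 [ 0.014 -0.845 -0.535  0.745]
 [ 0.     0.     0.     1.   ]] 487.29702866071983 [-0.11296499  0.          0.          0.          0.        ]
```

View pics/t0.png

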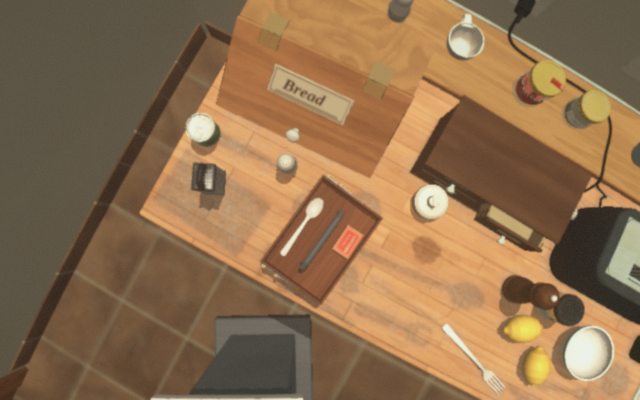

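View pics/s0.png

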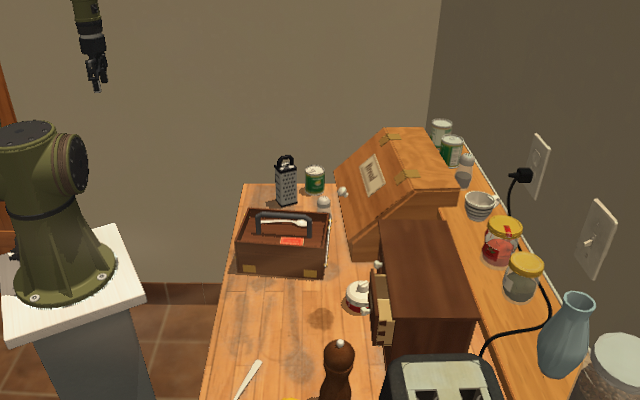

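The top view shows the tray (corners about 327,178 / 381,217 / 318,305 / 263,263), its handle from 302,268 to 342,213, the grater at 208,180, tin at 202,127, salt at 287,162 and timer at 430,202. I'll enlarge it once to get the corners more precisely.

```bash
python3 - <<'E'
from h import *
im=cv2.imread('pics/t0.png')[150:316,170:400]
cv2.imwrite('pics/t0z.png',cv2.resize(im,None,fx=3.4,fy=3.4,interpolation=cv2.INTER_CUBIC))
E
```

```text
(no output)
```

View pics/t0z.png

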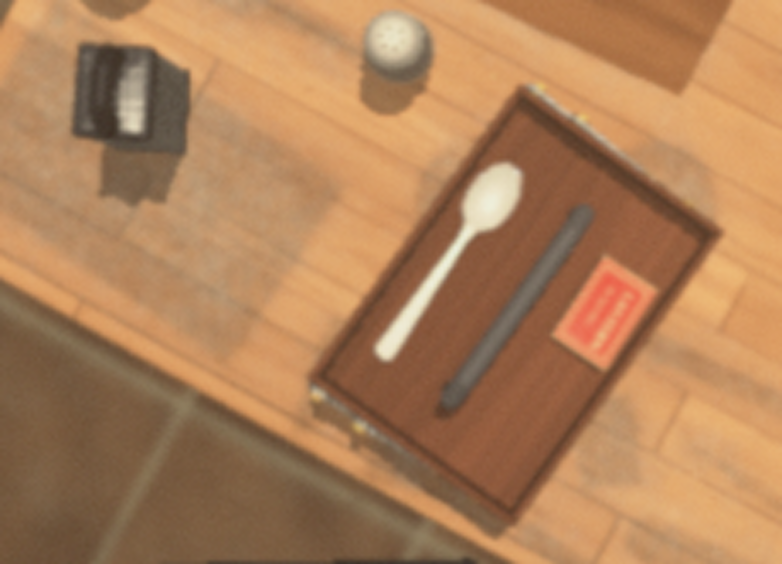

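```bash
cat > m0.py <<'E'
from h import *
import pickle
c=pickle.load(open('c0.pkl','rb'))['top']
z=lambda u,v:(170+u/3.4,150+v/3.4)
C=np.array([ray(c,z(*p),.092) for p in [(522,88),(720,232),(512,520),(313,382)]])
print(C.round(4),C.mean(0).round(4),np.linalg.norm(np.diff(C,axis=0),axis=1).round(4))
x=C[0]+C[1]-C[2]-C[3]; print('yaw',np.degrees(np.arctan2(x[1],x[0])))
H=np.array([ray(c,z(*p),.126) for p in [(583,212),(447,404)]]);d=H[0]-H[1]
print('handle',H.round(4),H.mean(0).round(4),np.degrees(np.arctan2(d[1],d[0])),np.linalg.norm(d))
G=np.array([ray(c,z(*p),.118) for p in [(80,45),(153,45),(152,138),(74,135)]])
print('grater',G.round(4),G.mean(0).round(4),np.linalg.norm(np.diff(G,axis=0),axis=1))
x=G[0]+G[1]-G[2]-G[3];print('gyaw',np.degrees(np.arctan2(x[1],x[0])))
print('tin',ray(c,(202,127),.072),'salt',ray(c,(287,161),.09))
E
python3 m0.py
```

```text
[[ 0.595  -0.2088  0.092 ]
 [ 0.5131 -0.3159  0.092 ]
 [ 0.3589 -0.1976  0.092 ]
 [ 0.4365 -0.0909  0.092 ]] [ 0.4759 -0.2033  0.092 ] [0.1348 0.1943 0.132 ]
yaw -37.07625090003148
handle [[ 0.525  -0.2383  0.126 ]
 [ 0.4259 -0.1642  0.126 ]] [ 0.4755 -0.2013  0.126 ] -36.76600262697063 0.12377124369922399
grater [[ 0.6212  0.0298  0.118 ]
 [ 0.6202 -0.01    0.118 ]
 [ 0.57   -0.0091  0.118 ]
 [ 0.5726  0.0333  0.118 ]] [0.596 0.011 0.118] [0.0398321  0.05019874 0.0424344 ]
gyaw -2.4821263814353935
tin [0.69792528 0.02405812 0.072     ] salt [ 0.62490957 -0.14086277  0.09      ]
```

Geometry agrees with the given sizes: the caddy is at (0.4757,-0.202) with yaw ≈ -37°. I'm setting out for the tray handle, with tool z along caddy +y and tool x along caddy +x.

```bash
python3 -m pendant '[{"turn":0.123},{"turn":0.123},{"tx":0.0323,"tz":-0.0229},{"tx":0.0323,"tz":-0.0229},{"tx":0.0323,"tz":-0.0229},{"tx":0.0323,"tz":-0.0229},{"tx":0.0323,"tz":-0.0229},{"tx":0.0323,"tz":-0.0229},{"tx":0.0323,"tz":-0.0229},{"tx":0.0323,"tz":-0.0229},{"tx":0.0323,"tz":-0.0229},{"tx":0.0323,"tz":-0.0229}]' 0.5 60
python3 -m pendant '[{"tx":0.0323,"tz":-0.0229},{"tx":0.0323,"tz":-0.0229},{"tx":0.0323,"tz":-0.0229},{"tx":0.0323,"tz":-0.0229},{"tx":0.0323,"tz":-0.0229},{"tx":0.0323,"tz":-0.0229},{"tx":0.0323,"tz":-0.0229},{"tx":0.0323,"tz":-0.0229},{"tx":0.0323,"tz":-0.0229},{"tx":0.0323,"tz":-0.0229},{},{}]'
python3 - <<'E'
from h import *
c=cap('wrist','w1.png'); print(c['T'].round(3)); print(tool().round(4))
from m0 import H
print(proj(c,H*[1,1,0]+[0,0,.12]))
E
```

```text
[[ 0.388  0.885  0.258  0.168]
 [ 0.922 -0.372 -0.11   0.58 ]
 [-0.001  0.28  -0.96   0.374]
 [ 0.     0.     0.     1.   ]]
[[ 9.215e-01 -5.000e-04  3.883e-01  2.328e-01]
 [-3.883e-01 -1.200e-03  9.215e-01  5.525e-01]
 [-0.000e+00 -1.000e+00 -1.300e-03  2.125e-01]
 [ 0.000e+00  0.000e+00  0.000e+00  1.000e+00]]
[[ 0.595  -0.2088  0.092 ]
 [ 0.5131 -0.3159  0.092 ]
 [ 0.3589 -0.1976  0.092 ]
 [ 0.4365 -0.0909  0.092 ]] [ 0.4759 -0.2033  0.092 ] [0.1348 0.1943 0.132 ]
yaw -37.07625090003148
handle [[ 0.525  -0.2383  0.126 ]
 [ 0.4259 -0.1642  0.126 ]] [ 0.4755 -0.2013  0.126 ] -36.76600262697063 0.12377124369922399
grater [[ 0.6212  0.0298  0.118 ]
 [ 0.6202 -0.01    0.118 ]
 [ 0.57   -0.0091  0.118 ]
 [ 0.5726  0.0333  0.118 ]] [0.596 0.011 0.118] [0.0398321  0.05019874 0.0424344 ]
gyaw -2.4821263814353935
tin [0.69792528 0.02405812 0.072     ] salt [ 0.62490957 -0.14086277  0.09      ]
[[-65.04556378 541.64632143]
 [-79.40088698 493.86261869]]schema error: expected keys tx, ty, tz, turn
schema error: expected keys tx, ty, tz, turn
```

View pics/w1.png

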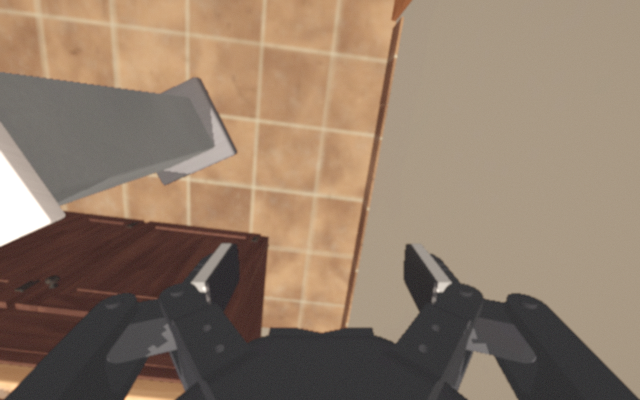

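The wrist picture shows only the start pose (floor tiles and jaws), because the move was refused: every row needs all four keys.

```bash
sed -i 's/^print/#print/; s/;print/;#/; s/; print/;#/' m0.py
python3 -m pendant '[{"tx":0,"ty":0,"tz":0,"turn":0.123},{"tx":0,"ty":0,"tz":0,"turn":0.123},{"tx":0.0323,"ty":0,"tz":-0.0229,"turn":0},{"tx":0.0323,"ty":0,"tz":-0.0229,"turn":0},{"tx":0.0323,"ty":0,"tz":-0.0229,"turn":0},{"tx":0.0323,"ty":0,"tz":-0.0229,"turn":0},{"tx":0.0323,"ty":0,"tz":-0.0229,"turn":0},{"tx":0.0323,"ty":0,"tz":-0.0229,"turn":0},{"tx":0.0323,"ty":0,"tz":-0.0229,"turn":0},{"tx":0.0323,"ty":0,"tz":-0.0229,"turn":0},{"tx":0.0323,"ty":0,"tz":-0.0229,"turn":0},{"tx":0.0323,"ty":0,"tz":-0.0229,"turn":0}]' 0.5 60 &&
python3 -m pendant '[{"tx":0.0323,"ty":0,"tz":-0.0229,"turn":0},{"tx":0.0323,"ty":0,"tz":-0.0229,"turn":0},{"tx":0.0323,"ty":0,"tz":-0.0229,"turn":0},{"tx":0.0323,"ty":0,"tz":-0.0229,"turn":0},{"tx":0.0323,"ty":0,"tz":-0.0229,"turn":0},{"tx":0.0323,"ty":0,"tz":-0.0229,"turn":0},{"tx":0.0323,"ty":0,"tz":-0.0229,"turn":0},{"tx":0.0323,"ty":0,"tz":-0.0229,"turn":0},{"tx":0.0323,"ty":0,"tz":-0.0229,"turn":0},{"tx":0.0323,"ty":0,"tz":-0.0229,"turn":0},{"tx":0,"ty":0,"tz":0,"turn":0},{"tx":0,"ty":0,"tz":0,"turn":0}]'
python3 - <<'E'
from h import *
c=cap('wrist','w2.png'); print(c['T'].round(3)); print(tool().round(4))
from m0 import H
print(proj(c,H*[1,1,0]+[0,0,.126]))
E
```

```text
time_s: 1.15
tcp_pos: [0.3534, 0.1739, 0.2131]
eef_rot: [-90.0, -0.0, -36.9]
ft_force: [1.3, 0.7, 0.3]
grip_width: 0.503
time_s: 2.15
tcp_pos: [0.4739, -0.2031, 0.2124]
eef_rot: [-90.0, 0.1, -37.1]
ft_force: [-0.2, 0.8, -0.2]
grip_width: 0.498
[[ 0.603  0.766  0.223  0.418]
 [ 0.797 -0.579 -0.168 -0.16 ]
 [ 0.     0.279 -0.96   0.374]
 [ 0.     0.     0.     1.   ]]
[[ 0.7982 -0.0013  0.6024  0.4735]
 [-0.6024  0.001   0.7982 -0.2017]
 [-0.0016 -1.     -0.      0.2125]
 [ 0.      0.      0.      1.    ]]
[[323.31221338 256.08329227]
 [322.78492563 126.74610491]]
```

View pics/w2.png

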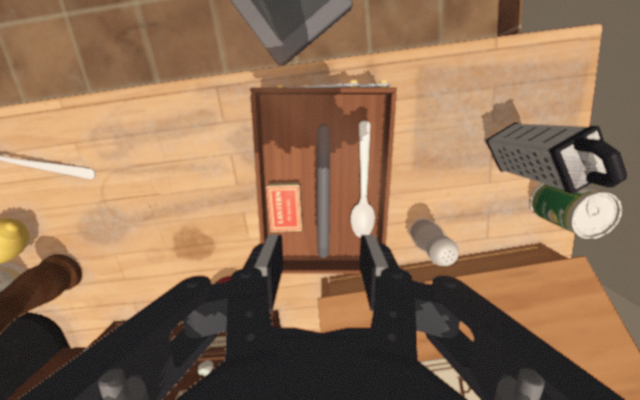

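The wrist view confirms the handle at (323,125)–(323,257), within 1 px of the prediction. The spoon is to its right, the matchbox to its left. Next I descend and grip the bar.

```bash
python3 -m pendant '[{"tx":0.001,"ty":0.023,"tz":0,"turn":0},{"tx":0,"ty":0.023,"tz":0,"turn":0},{"tx":0,"ty":0.023,"tz":0,"turn":0},{"tx":0,"ty":0.022,"tz":0,"turn":0},{"tx":0,"ty":0,"tz":0,"turn":0}]' 0.5 60 && python3 -m pendant '[{"tx":0,"ty":0,"tz":0,"turn":0},{"tx":0,"ty":0,"tz":0,"turn":0},{"tx":0,"ty":0,"tz":0,"turn":0},{"tx":0,"ty":0,"tz":0,"turn":0},{"tx":0,"ty":0,"tz":0,"turn":0},{"tx":0,"ty":0,"tz":0,"turn":0}]' 0 60
python3 -c "
import numpy as np
q=np.radians(np.arange(0,121,5))+np.pi/6
y=92*np.cos(q);z=92*np.sin(q)
print(np.c_[np.diff(y),-np.diff(z)].round(1).tolist())"
```

```text
time_s: 2.62
tcp_pos: [0.4714, -0.1991, 0.1183]
eef_rot: [-90.1, 0.4, -36.8]
ft_force: [-1.1, 1.4, -0.5]
grip_width: 0.497
time_s: 3.12
tcp_pos: [0.4753, -0.2022, 0.1229]
eef_rot: [-90.0, -0.1, -36.9]
ft_force: [-0.8, 0.1, -0.1]
grip_width: 0.005
[[-4.3, -6.8], [-4.9, -6.4], [-5.4, -5.9], [-5.9, -5.4], [-6.4, -4.9], [-6.8, -4.3], [-7.1, -3.7], [-7.4, -3.1], [-7.7, -2.4], [-7.8, -1.7], [-8.0, -1.0], [-8.0, -0.4], [-8.0, 0.4], [-8.0, 1.0], [-7.8, 1.7], [-7.7, 2.4], [-7.4, 3.1], [-7.1, 3.7], [-6.8, 4.3], [-6.4, 4.9], [-5.9, 5.4], [-5.4, 5.9], [-4.9, 6.4], [-4.3, 6.8]]
```

The gripper closed fully (0.005) where a 12 mm bar should read about 0.14, so it missed. Looking again.

```bash
python3 - <<'E'
from h import *
print(tool()[:3,3]); print(state()['grip_width'],state()['ft_force'])
c=cap('wrist','w3.png'); d=cap('side','s3.png')
a=d['pixels'][150:300,180:380,::-1]
cv2.imwrite('pics/w3s.png',np.vstack([c['pixels'][:,:,::-1][:, :],cv2.resize(a,(267,200),interpolation=cv2.INTER_CUBIC).repeat(1,0) if 0 else np.pad(cv2.resize(a,(266,200)),((0,0),(0,374),(0,0)))]))
E
```

```text
[ 0.47532194 -0.20221205  0.12288111]
0.005141841021766714 [-0.84732812  0.13753378 -0.12115018]
```

View pics/w3s.png

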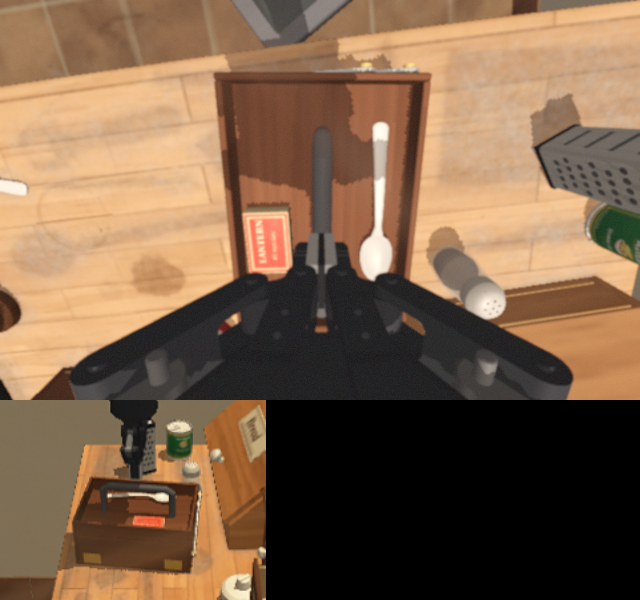

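```bash
python3 - <<'E'
from h import *
import pickle
c=pickle.load(open('c0.pkl','rb'))['side']
X=[.4757,-.2020]
for z in (.123,.104,.12,.092,.067): print(z,proj(c,[*X,z]), (proj(c,[*X,z])-[180,150])*1.333+[0,400])
im=cv2.imread('pics/s3.png')[150:260,200:360]
cv2.imwrite('pics/s3z.png',cv2.resize(im,None,fx=5,fy=5,interpolation=cv2.INTER_CUBIC))
E
```

```text
0.123 [[282.13274257 214.88565893]] [[136.14294585 486.49258335]]
0.104 [[282.35814473 221.74409676]] [[136.44340693 495.63488098]]
0.12 [[282.16849849 215.97707073]] [[136.19060848 487.94743528]]
0.092 [[282.49921548 226.01052711]] [[136.63145424 501.32203264]]
0.067 [[282.78990606 234.74004095]] [[137.01894477 512.95847458]]
```

View pics/s3z.png

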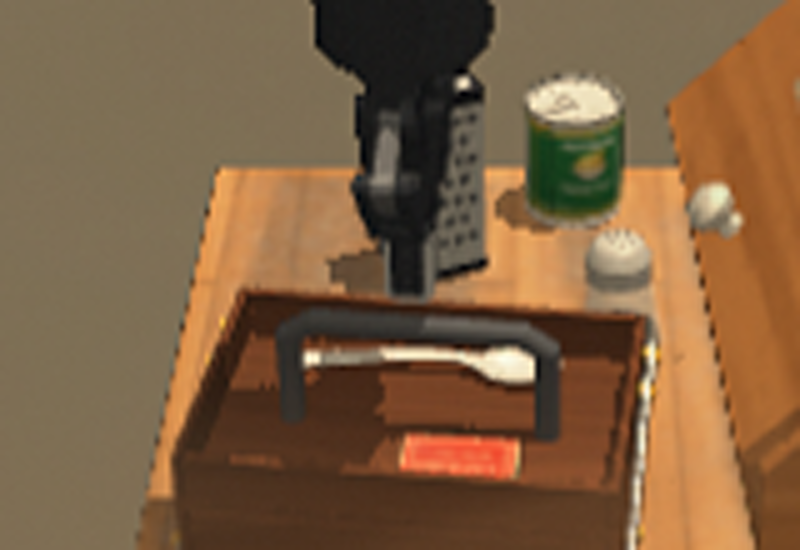

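```bash
python3 - <<'E'
from h import *
c=cap('wrist'); print(state()['joints'],tool()[:3,3], state()['time_s'])
from m0 import H,C
print('handle',proj(c,H*[1,1,0]+[0,0,.12])); print('tray corners',proj(c,C))
T=tool()
for y in (-.04,-.02,0,.019,.04): print(y,proj(c,(T@[0,y,0,1])[:3]), proj(c,(T@[-.011,y,0,1])[:3]))
E
```

```text
[-2.30536164e+01  1.22360158e+01 -2.25100119e+01  5.52328351e+01
  8.41252635e-04  1.38987076e+01] [ 0.47491944 -0.20211048  0.12232875] 3.2667
handle [[321.99754462 313.36166805]
 [321.65128658 131.50540603]]
tray corners [[400.36943863 328.87923779]
 [238.78182477 327.73443872]
 [216.56572665  75.37782843]
 [423.90156563  71.87397731]]
-0.04 [[320.15045534 266.01220874]] [[320.1451361  245.55977686]]
-0.02 [[320.22809481 247.4927762 ]] [[320.22510655 229.22377242]]
0 [[320.28877503 233.02713178]] [[320.28726621 216.53231268]]
0.019 [[320.33529015 221.94334198]] [[320.33471542 206.84802519]]
0.04 [[320.37747396 211.89538462]] [[320.37759831 198.09843617]]
```

Both views (7 pictures so far) show the shut fingertips about 17 mm above the reported TCP, roughly 35 mm short of the stated 19 mm ahead of it. The arm pose itself agrees with the tray corners. So I'll treat the real fingertip as TCP z + 0.016 and go down another 34 mm. Even if the stated geometry were right, that still clears the tray floor.

```bash
python3 -m pendant '[{"tx":0,"ty":0,"tz":0,"turn":0},{"tx":0,"ty":0,"tz":0,"turn":0},{"tx":0,"ty":0,"tz":0,"turn":0},{"tx":0,"ty":0,"tz":0,"turn":0},{"tx":0,"ty":0.008,"tz":0,"turn":0},{"tx":0,"ty":0.008,"tz":0,"turn":0},{"tx":0,"ty":0.008,"tz":0,"turn":0},{"tx":0,"ty":0.008,"tz":0,"turn":0},{"tx":0,"ty":0.002,"tz":0,"turn":0}]' 0.5 60 && python3 -m pendant '[{"tx":0,"ty":0,"tz":0,"turn":0},{"tx":0,"ty":0,"tz":0,"turn":0},{"tx":0,"ty":0,"tz":0,"turn":0},{"tx":0,"ty":0,"tz":0,"turn":0},{"tx":0,"ty":0,"tz":0,"turn":0},{"tx":0,"ty":0,"tz":0,"turn":0}]' 0 60
```

```text
time_s: 4.02
tcp_pos: [0.4735, -0.2014, 0.086]
eef_rot: [-90.0, 0.2, -36.9]
ft_force: [0.0, -0.3, -0.1]
grip_width: 0.5
time_s: 4.52
tcp_pos: [0.4752, -0.2017, 0.0883]
eef_rot: [-89.9, -0.0, -36.9]
ft_force: [2.3, 3.1, -1.5]
grip_width: 0.117
```

The bar is held (0.117 of the opening). Swinging the tray out along its arc.

```bash
python3 -m pendant '[{"tx":0,"ty":-0.0068,"tz":-0.0043,"turn":0},{"tx":0,"ty":-0.0064,"tz":-0.0049,"turn":0},{"tx":0,"ty":-0.0059,"tz":-0.0054,"turn":0},{"tx":0,"ty":-0.0054,"tz":-0.0059,"turn":0},{"tx":0,"ty":-0.0049,"tz":-0.0064,"turn":0},{"tx":0,"ty":-0.0043,"tz":-0.0068,"turn":0}]' && python3 -m pendant '[{"tx":0,"ty":-0.0037,"tz":-0.0071,"turn":0},{"tx":0,"ty":-0.0031,"tz":-0.0074,"turn":0},{"tx":0,"ty":-0.0024,"tz":-0.0077,"turn":0},{"tx":0,"ty":-0.0017,"tz":-0.0078,"turn":0},{"tx":0,"ty":-0.001,"tz":-0.008,"turn":0},{"tx":0,"ty":-0.0004,"tz":-0.008,"turn":0}]'
```

```text
time_s: 5.02
tcp_pos: [0.4542, -0.2294, 0.1226]
eef_rot: [-90.0, -0.0, -36.9]
ft_force: [1.5, 2.7, -0.8]
grip_width: 0.117
time_s: 5.52
tcp_pos: [0.426, -0.2666, 0.1343]
eef_rot: [-90.1, 0.0, -37.0]
ft_force: [-0.7, 1.9, 2.0]
grip_width: 0.119
```

```bash
python3 -m pendant '[{"tx":0,"ty":0.0004,"tz":-0.008,"turn":0},{"tx":0,"ty":0.001,"tz":-0.008,"turn":0},{"tx":0,"ty":0.0017,"tz":-0.0078,"turn":0},{"tx":0,"ty":0.0024,"tz":-0.0077,"turn":0},{"tx":0,"ty":0.0031,"tz":-0.0074,"turn":0},{"tx":0,"ty":0.0037,"tz":-0.0071,"turn":0}]' && python3 -m pendant '[{"tx":0,"ty":0.0043,"tz":-0.0068,"turn":0},{"tx":0,"ty":0.0049,"tz":-0.0064,"turn":0},{"tx":0,"ty":0.0054,"tz":-0.0059,"turn":0},{"tx":0,"ty":0.0059,"tz":-0.0054,"turn":0},{"tx":0,"ty":0.0064,"tz":-0.0049,"turn":0},{"tx":0,"ty":0.0068,"tz":-0.0043,"turn":0},{"tx":0,"ty":0.001,"tz":-0.001,"turn":0},{"tx":0,"ty":0,"tz":0,"turn":0},{"tx":0,"ty":0,"tz":0,"turn":0}]'
```

```text
time_s: 6.02
tcp_pos: [0.3983, -0.3031, 0.1211]
eef_rot: [-90.0, 0.0, -37.0]
ft_force: [-1.4, 0.2, -1.2]
grip_width: 0.116
time_s: 6.77
tcp_pos: [0.3792, -0.329, 0.088]
eef_rot: [-89.8, -0.0, -36.9]
ft_force: [-2.5, 8.3, 11.4]
grip_width: 0.11
```

The tray is at its stop: displacement ≈159 mm, with an upward reaction on the tool. I'll release, retreat upward and work out where to lay the grater.

```bash
python3 -m pendant '[{"tx":0,"ty":0,"tz":0,"turn":0},{"tx":0,"ty":0,"tz":0,"turn":0},{"tx":0,"ty":0,"tz":0,"turn":0},{"tx":0,"ty":0,"tz":0,"turn":0},{"tx":0,"ty":-0.03,"tz":0,"turn":0},{"tx":0,"ty":-0.04,"tz":0,"turn":0},{"tx":0,"ty":-0.04,"tz":0,"turn":0},{"tx":0,"ty":-0.02,"tz":0,"turn":0},{"tx":0,"ty":0,"tz":0,"turn":0}]' 0.5
python3 - <<'E'
from h import *
from m0 import *
print('edge',[ray(c,p,0)[:2].round(3) for p in [(170,231),(226,265),(140,215),(260,285)]])
print('handle',ray(c,z(103,90),.15))
print('left side',[ray(c,p,0)[:2].round(3) for p in [(140,213),(205,70)]],'bin',[ray(c,p,0)[:2].round(3) for p in [(217,103),(372,175)]])
print('Gfoot pred', (proj(c,G*[1,1,0])-[170,150])*3.4)
E
```

```text
time_s: 7.52
tcp_pos: [0.3811, -0.3327, 0.2224]
eef_rot: [-90.0, -0.5, -36.9]
ft_force: [0.4, -0.2, 0.1]
grip_width: 0.499
edge [array([0.497, 0.108]), array([ 0.426, -0.008]), array([0.532, 0.171]), array([ 0.384, -0.077])]
handle [0.59309795 0.01030429 0.15      ]
left side [array([0.536, 0.171]), array([0.836, 0.034])] bin [array([0.763, 0.008]), array([ 0.604, -0.312])]
Gfoot pred [[124.71309414  69.56113349]
 [189.52278564  69.63028865]
 [188.83986843 151.99027447]
 [119.62745324 149.30956608]]
```

```bash
python3 -m pendant '[{"tx":-0.0031,"ty":0,"tz":0.0402,"turn":0},{"tx":-0.0031,"ty":0,"tz":0.0402,"turn":0},{"tx":-0.0031,"ty":0,"tz":0.0402,"turn":0},{"tx":-0.0031,"ty":0,"tz":0.0402,"turn":0},{"tx":-0.0031,"ty":0,"tz":0.0402,"turn":0},{"tx":-0.0031,"ty":0,"tz":0.0402,"turn":0},{"tx":-0.0031,"ty":0,"tz":0.0402,"turn":0},{"tx":-0.0031,"ty":0,"tz":0.0402,"turn":0},{"tx":-0.0031,"ty":0,"tz":0.0402,"turn":0},{"tx":-0.0031,"ty":0,"tz":0.0402,"turn":0}]' 0.75 40
python3 -m pendant '[{"tx":0,"ty":0,"tz":0,"turn":0.1213},{"tx":0,"ty":0,"tz":0,"turn":0.1213},{"tx":0,"ty":0,"tz":0,"turn":0.1213},{"tx":0,"ty":0,"tz":0,"turn":0.1213},{"tx":0,"ty":0,"tz":0,"turn":0.1213},{"tx":0,"ty":0,"tz":0,"turn":0.1213},{"tx":0,"ty":0,"tz":0,"turn":0.1213},{"tx":0,"ty":0,"tz":0,"turn":0.1213},{"tx":0,"ty":0,"tz":0,"turn":0},{"tx":0,"ty":0,"tz":0,"turn":0}]'
python3 - <<'E'
from h import *
from m0 import G
c=cap('wrist','w4.png'); T=tool(); print(T.round(4))
print('body top',proj(c,G).round(0)); print('foot',proj(c,G*[1,1,0]).round(0)); m=G.mean(0)
print('handle top',proj(c,[m[0],m[1],.15]),proj(c,[m[0]+.018,m[1],.15]),proj(c,[m[0]-.018,m[1],.15]))
E
```

```text
time_s: 8.35
tcp_pos: [0.5958, 0.0116, 0.2159]
eef_rot: [-90.0, 0.0, -36.9]
ft_force: [1.5, -0.0, 0.1]
grip_width: 0.753
time_s: 9.18
tcp_pos: [0.595, 0.0096, 0.2161]
eef_rot: [-90.1, -0.0, -92.4]
ft_force: [-0.5, 1.2, 0.5]
grip_width: 0.75
[[-4.110e-02 -8.000e-04  9.992e-01  5.951e-01]
 [-9.992e-01 -1.000e-04 -4.110e-02  9.600e-03]
 [ 1.000e-04 -1.000e+00 -8.000e-04  2.164e-01]
 [ 0.000e+00  0.000e+00  0.000e+00  1.000e+00]]
body top [[347. 171.]
 [347. 211.]
 [296. 212.]
 [296. 169.]]
foot [[339. 154.]
 [339. 183.]
 [303. 184.]
 [303. 153.]]
handle top [[321.30289143 200.93700225]] [[342.40437842 200.12841809]] [[300.24230665 201.74351088]]
```

View pics/w4.png

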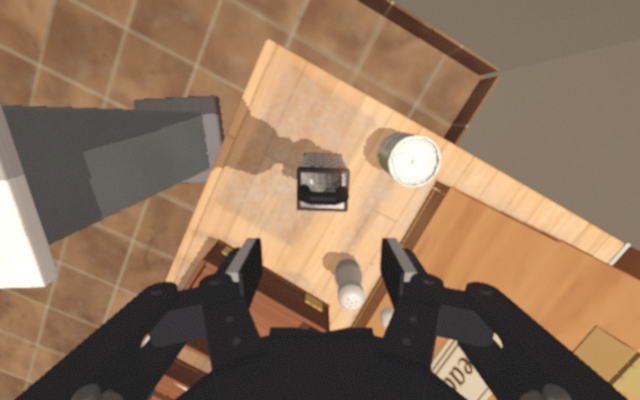

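The wrist view has the body top at (298–348, 169–210) and the handle arch at about (323,193), as predicted. Gripping the arch across its 36 mm width.

```bash
python3 -m pendant '[{"tx":0,"ty":0.03,"tz":0.0005,"turn":0},{"tx":-0.001,"ty":0.03,"tz":0,"turn":0},{"tx":0,"ty":0.03,"tz":0,"turn":0},{"tx":0,"ty":0.015,"tz":0,"turn":0},{"tx":0,"ty":0.007,"tz":0,"turn":0},{"tx":0,"ty":0,"tz":0,"turn":0}]' 0.75 30 && python3 -m pendant '[{"tx":0,"ty":0,"tz":0,"turn":0},{"tx":0,"ty":0,"tz":0,"turn":0},{"tx":0,"ty":0,"tz":0,"turn":0},{"tx":0,"ty":0,"tz":0,"turn":0},{"tx":0,"ty":0,"tz":0,"turn":0}]' 0 30
python3 - <<'E'
from h import *
c=cap('wrist','w5.png');d=cap('side','s5.png');T=tool();print(T[:3,3])
print(proj(d,[[.595,.0108,h] for h in (0,.118,.15)]))
E
```

```text
time_s: 9.73
tcp_pos: [0.5943, 0.0106, 0.1031]
eef_rot: [-90.2, -0.0, -92.4]
ft_force: [0.5, -0.3, 0.6]
grip_width: 0.753
time_s: 10.15
tcp_pos: [0.5968, 0.0106, 0.1065]
eef_rot: [-89.9, -0.0, -92.5]
ft_force: [-1.2, -0.5, 4.7]
grip_width: 0.536
[0.59686223 0.01057759 0.10650148]
[[285.77003036 202.62456025]
 [284.79775395 165.86547772]
 [284.52635564 155.30037655]]
```

```bash
python3 -m pendant '[{"tx":0,"ty":0,"tz":0,"turn":0},{"tx":0,"ty":0,"tz":0,"turn":0},{"tx":0,"ty":0,"tz":0,"turn":0}]'
python3 - <<'E'
from h import *
c=cap('wrist');d=cap('side')
a=cv2.resize(d['pixels'][120:220,245:325,::-1],(480,600),interpolation=cv2.INTER_CUBIC)
b=cv2.resize(c['pixels'][100:400,240:400,::-1],(320,600),interpolation=cv2.INTER_CUBIC)
cv2.imwrite('pics/g5.png',np.hstack([a,b]))
E
```

```text
time_s: 10.5
tcp_pos: [0.5969, 0.0106, 0.1065]
eef_rot: [-89.9, -0.0, -92.5]
ft_force: [-1.3, -0.3, 6.1]
grip_width: 0.542
```

View pics/g5.png

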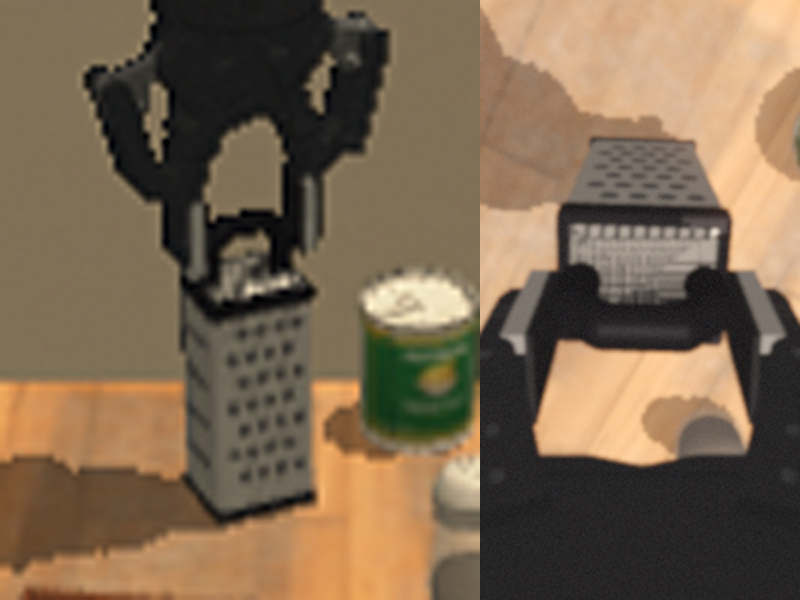

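The crop shows the fingertips wedged on the body's top rim, with the arch between the pads. I'll open, go 8 mm higher and close again.

```bash
python3 -m pendant '[{"tx":0,"ty":0,"tz":0,"turn":0},{"tx":0,"ty":0,"tz":0,"turn":0},{"tx":0,"ty":0,"tz":0,"turn":0},{"tx":0,"ty":-0.009,"tz":0,"turn":0},{"tx":0,"ty":0,"tz":0,"turn":0}]' 0.75 30 && python3 -m pendant '[{"tx":0,"ty":0,"tz":0,"turn":0},{"tx":0,"ty":0,"tz":0,"turn":0},{"tx":0,"ty":0,"tz":0,"turn":0},{"tx":0,"ty":0,"tz":0,"turn":0},{"tx":0,"ty":0,"tz":0,"turn":0},{"tx":0,"ty":0,"tz":0,"turn":0}]' 0 30
```

```text
time_s: 11.02
tcp_pos: [0.5964, 0.0107, 0.1155]
eef_rot: [-89.9, 0.0, -92.5]
ft_force: [0.8, -0.6, 0.7]
grip_width: 0.748
time_s: 11.52
tcp_pos: [0.5964, 0.0107, 0.1146]
eef_rot: [-89.9, 0.0, -92.5]
ft_force: [0.3, -0.5, 6.0]
grip_width: 0.526
```

```bash
python3 -m pendant '[{"tx":0,"ty":0,"tz":0,"turn":0},{"tx":0,"ty":0,"tz":0,"turn":0},{"tx":0,"ty":0,"tz":0,"turn":0},{"tx":0,"ty":-0.009,"tz":0,"turn":0},{"tx":0,"ty":0,"tz":0,"turn":0}]' 0.75 30 && python3 -m pendant '[{"tx":0,"ty":0,"tz":0,"turn":0},{"tx":0,"ty":0,"tz":0,"turn":0},{"tx":0,"ty":0,"tz":0,"turn":0},{"tx":0,"ty":0,"tz":0,"turn":0},{"tx":0,"ty":0,"tz":0,"turn":0},{"tx":0,"ty":0,"tz":0,"turn":0}]' 0 30
python3 - <<'E'
from h import *
c=cap('wrist');d=cap('side')
a=cv2.resize(d['pixels'][120:220,245:325,::-1],(480,600),interpolation=cv2.INTER_CUBIC)
b=cv2.resize(c['pixels'][100:400,240:400,::-1],(320,600),interpolation=cv2.INTER_CUBIC)
cv2.imwrite('pics/g6.png',np.hstack([a,b]))
E
```

```text
time_s: 11.93
tcp_pos: [0.5962, 0.0107, 0.1243]
eef_rot: [-90.0, 0.0, -92.5]
ft_force: [0.7, 0.0, 0.2]
grip_width: 0.746
time_s: 12.43
tcp_pos: [0.597, 0.0107, 0.1248]
eef_rot: [-89.8, 0.0, -92.5]
ft_force: [-0.9, 0.1, 9.2]
grip_width: 0.357
```

The opening of 0.357 is three times that of the 12 mm bar, i.e. the 36 mm arch. Test lift.

```bash
python3 -m pendant '[{"tx":0,"ty":-0.005,"tz":0,"turn":0},{"tx":0,"ty":-0.01,"tz":0,"turn":0},{"tx":0,"ty":-0.01,"tz":0,"turn":0},{"tx":0,"ty":-0.01,"tz":0,"turn":0},{"tx":0,"ty":-0.005,"tz":0,"turn":0},{"tx":0,"ty":0,"tz":0,"turn":0}]' - 40
python3 - <<'E'
from h import *
print(tool()[:3,3])
c=cap('wrist');d=cap('side')
a=cv2.resize(d['pixels'][110:210,245:325,::-1],(480,600),interpolation=cv2.INTER_CUBIC)
b=cv2.resize(c['pixels'][100:400,240:400,::-1],(320,600),interpolation=cv2.INTER_CUBIC)
cv2.imwrite('pics/g7.png',np.hstack([a,b]))
# foot row check: dark base strip below the body in side view
g=cv2.cvtColor(d['pixels'],cv2.COLOR_RGB2GRAY)
print('pred foot centre row if lifted 40',proj(d,[.595,.0108,.04]),'if down',proj(d,[.595,.0108,0.]))
print(g[150:215:2,285].tolist())
E
```

```text
time_s: 13.03
tcp_pos: [0.5969, 0.0107, 0.165]
eef_rot: [-89.8, 0.0, -92.5]
ft_force: [-0.1, -0.6, 0.9]
grip_width: 0.001
[0.59694971 0.01071826 0.1650216 ]
pred foot centre row if lifted 40 [[285.44561776 190.54033822]] if down [[285.77003036 202.62456025]]
[113, 114, 102, 22, 10, 120, 104, 124, 83, 111, 29, 33, 99, 82, 99, 83, 95, 68, 95, 102, 86, 68, 104, 99, 84, 78, 104, 87, 56, 146, 147, 143, 141]
```

Shut again: the pads slipped off the arch's rounded top. I'll look at that grip and at where the grater stands now.

```bash
python3 -m pendant '[{"tx":0,"ty":-0.03,"tz":0,"turn":0},{"tx":0,"ty":-0.02,"tz":0,"turn":0},{"tx":0,"ty":0,"tz":0,"turn":0},{"tx":0,"ty":0,"tz":0,"turn":0},{"tx":0,"ty":0,"tz":0,"turn":0}]' 0.9 60
python3 - <<'E'
from h import *
from m0 import G
c=cap('wrist'); print(tool()[:3,3]); print(proj(c,G).round(0).tolist())
b=cv2.resize(c['pixels'][100:300,250:390,::-1],(420,600),interpolation=cv2.INTER_CUBIC)
g=cv2.imread('pics/g6.png')[150:600,60:350]
cv2.imwrite('pics/g8.png',np.hstack([cv2.resize(g,(380,600)),b]))
E
```

```text
time_s: 13.55
tcp_pos: [0.5953, 0.0107, 0.2121]
eef_rot: [-90.1, -0.0, -92.5]
ft_force: [0.4, 0.1, -0.7]
grip_width: 0.71
[0.59493854 0.01069898 0.21168435]
[[347.0, 173.0], [347.0, 213.0], [295.0, 214.0], [295.0, 171.0]]
```

View pics/g8.png

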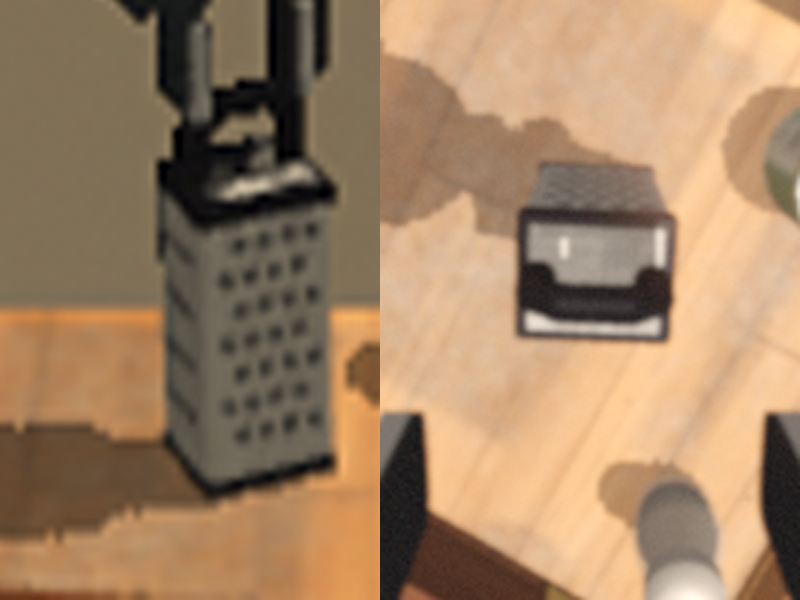

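The grater is unmoved (body top at 296–348, 170–213). The arch has broad feet and a rounded top, so I'll carry it by the body instead and lay it from there.

```bash
python3 -m pendant '[{"tx":0,"ty":0.03,"tz":0,"turn":0},{"tx":0,"ty":0.03,"tz":0,"turn":0},{"tx":0,"ty":0.03,"tz":0,"turn":0},{"tx":0,"ty":0.025,"tz":0,"turn":0},{"tx":0,"ty":0.013,"tz":0,"turn":0},{"tx":0,"ty":0,"tz":0,"turn":0}]' 0.9 60 && python3 -m pendant '[{"tx":0,"ty":0,"tz":0,"turn":0},{"tx":0,"ty":0,"tz":0,"turn":0},{"tx":0,"ty":0,"tz":0,"turn":0},{"tx":0,"ty":0,"tz":0,"turn":0},{"tx":0,"ty":0,"tz":0,"turn":0},{"tx":0,"ty":0,"tz":0,"turn":0}]' 0 60 && python3 -m pendant '[{"tx":0,"ty":-0.005,"tz":0,"turn":0},{"tx":0,"ty":-0.01,"tz":0,"turn":0},{"tx":0,"ty":-0.01,"tz":0,"turn":0},{"tx":0,"ty":-0.005,"tz":0,"turn":0},{"tx":0,"ty":0,"tz":0,"turn":0},{"tx":0,"ty":0,"tz":0,"turn":0}]'
```

```text
time_s: 14.1
tcp_pos: [0.5916, 0.0106, 0.08]
eef_rot: [-90.5, -0.0, -92.5]
ft_force: [-0.9, -0.5, -0.3]
grip_width: 0.9
time_s: 14.6
tcp_pos: [0.5968, 0.0108, 0.0864]
eef_rot: [-89.9, 0.0, -92.5]
ft_force: [-2.0, 0.4, 6.0]
grip_width: 0.567
time_s: 15.1
tcp_pos: [0.5962, 0.0107, 0.1157]
eef_rot: [-89.9, 0.0, -92.5]
ft_force: [0.4, -0.5, -3.1]
grip_width: 0.569
```

It's held: .569 opening and the weight shows in Fz. Turning and carrying it to the laying spot.

```bash
python3 -m pendant '[{"tx":0,"ty":0,"tz":0,"turn":0.103},{"tx":0,"ty":0,"tz":0,"turn":0.103},{"tx":0,"ty":0,"tz":0,"turn":0.103},{"tx":0,"ty":0,"tz":0,"turn":0.103},{"tx":0,"ty":0,"tz":0,"turn":0.103},{"tx":0.0209,"ty":0,"tz":-0.0088,"turn":0},{"tx":0.0209,"ty":0,"tz":-0.0088,"turn":0},{"tx":0.0209,"ty":0,"tz":-0.0088,"turn":0},{"tx":0.0209,"ty":0,"tz":-0.0088,"turn":0},{"tx":0.0209,"ty":0,"tz":-0.0088,"turn":0},{"tx":0,"ty":0,"tz":0,"turn":0},{"tx":0,"ty":0,"tz":0,"turn":0}]' && python3 -m pendant '[{"tx":0,"ty":0.01,"tz":0,"turn":0},{"tx":0,"ty":0.01,"tz":0,"turn":0},{"tx":0,"ty":0.006,"tz":0,"turn":0},{"tx":0,"ty":0.004,"tz":0,"turn":0},{"tx":0,"ty":0,"tz":0,"turn":0}]'
```

```text
time_s: 16.1
tcp_pos: [0.5019, -0.0549, 0.1148]
eef_rot: [-90.0, -0.0, -122.1]
ft_force: [0.5, 0.7, -2.8]
grip_width: 0.57
time_s: 16.52
tcp_pos: [0.5024, -0.0538, 0.0861]
eef_rot: [-90.1, -0.0, -122.0]
ft_force: [-8.4, 0.5, 21.0]
grip_width: 0.572
```

It's standing and pressed lightly onto the worktop. Now I'll drop the grip to 20 N and draw the top along an arc towards +u (tool −x), so it pivots on its foot edge.

```bash
python3 -m pendant '[{"tx":0,"ty":0,"tz":0,"turn":0},{"tx":-0.01,"ty":-0.001,"tz":0,"turn":0},{"tx":-0.01,"ty":-0.0005,"tz":0,"turn":0},{"tx":-0.01,"ty":0,"tz":0,"turn":0},{"tx":-0.01,"ty":0.001,"tz":0,"turn":0},{"tx":-0.01,"ty":0.002,"tz":0,"turn":0},{"tx":-0.0095,"ty":0.003,"tz":0,"turn":0},{"tx":-0.009,"ty":0.004,"tz":0,"turn":0}]' 0 20 && python3 -m pendant '[{"tx":-0.009,"ty":0.0045,"tz":0,"turn":0},{"tx":-0.0088,"ty":0.005,"tz":0,"turn":0},{"tx":-0.008,"ty":0.006,"tz":0,"turn":0},{"tx":-0.0075,"ty":0.0065,"tz":0,"turn":0},{"tx":-0.0067,"ty":0.0075,"tz":0,"turn":0},{"tx":0,"ty":0,"tz":0,"turn":0}]'
python3 -c "
from h import *
cap('side','s9.png');cap('wrist','w9.png');cap('top','t9.png')"
```

```text
time_s: 17.18
tcp_pos: [0.5439, 0.0059, 0.0804]
eef_rot: [-89.7, 0.4, -122.0]
ft_force: [-4.8, 7.2, 33.4]
grip_width: 0.565
time_s: 17.68
tcp_pos: [0.5689, 0.0433, 0.051]
eef_rot: [-89.6, 0.8, -121.8]
ft_force: [5.3, 11.6, 21.8]
grip_width: 0.565
```

```bash
python3 - <<'E'
import cv2,numpy as np
s=cv2.imread('pics/s9.png')[100:250,220:340];w=cv2.imread('pics/w9.png')[100:300,220:420]
cv2.imwrite('pics/g9.png',np.hstack([cv2.resize(s,(400,500),interpolation=2),cv2.resize(w,(400,500),interpolation=2)]))
E
```

```text
(no output)
```

View pics/g9.png

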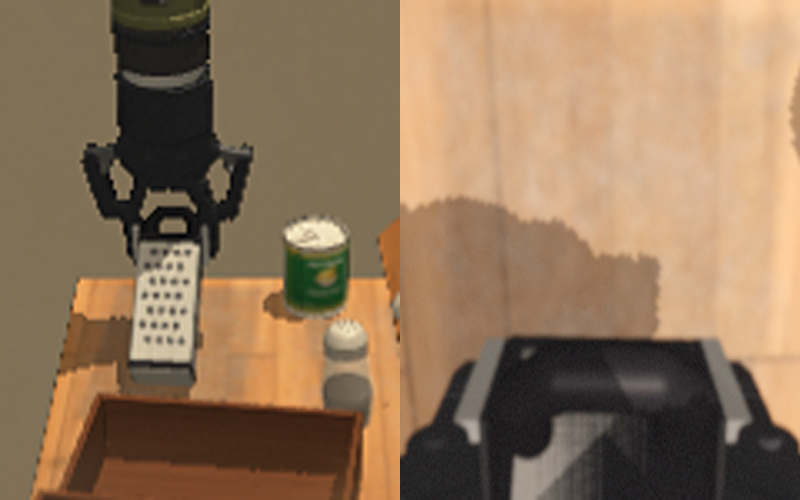

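The side view shows it pivoting cleanly (about 60° over, foot towards the caddy, handle away, tin and salt untouched). I'll continue the arc, then release.

```bash
python3 -m pendant '[{"tx":-0.006,"ty":0.0075,"tz":0,"turn":0},{"tx":-0.0055,"ty":0.008,"tz":0,"turn":0},{"tx":-0.005,"ty":0.0085,"tz":0,"turn":0},{"tx":-0.004,"ty":0.0085,"tz":0,"turn":0},{"tx":0,"ty":0,"tz":0,"turn":0}]'
python3 -m pendant '[{"tx":0,"ty":0,"tz":0,"turn":0},{"tx":0,"ty":0,"tz":0,"turn":0},{"tx":0,"ty":0,"tz":0,"turn":0},{"tx":0,"ty":0,"tz":0,"turn":0},{"tx":0,"ty":0,"tz":0,"turn":0},{"tx":0,"ty":-0.03,"tz":0,"turn":0},{"tx":0.01,"ty":-0.04,"tz":0,"turn":0},{"tx":0.0175,"ty":-0.035,"tz":0,"turn":0},{"tx":0.0175,"ty":-0.03,"tz":0,"turn":0},{"tx":0,"ty":0,"tz":0,"turn":0},{"tx":0,"ty":0,"tz":0,"turn":0}]' 0.95 60
python3 - <<'E'
from h import *
import pickle
c=cap('wrist','w10.png');t=cap('top','t10.png');print(tool().round(4)); pickle.dump(c,open('w10.pkl','wb'));pickle.dump(t,open('t10.pkl','wb'))
u=np.array([.53,.848]);n=np.array([.848,-.53])
# predicted lying box at mid u=.316,n=.455
P=[[*(u*(uu)+n*(nn)),.042] for uu,nn in [(.241,.43),(.241,.48),(.359,.48),(.359,.43),(.391,.455)]]
print(proj(c,P).round(),proj(t,P).round())
a=c['pixels'][60:340,180:460,::-1]; b=t['pixels'][130:270,150:290,::-1]
cv2.imwrite('pics/g10.png',np.hstack([cv2.resize(a,(500,500),interpolation=2),cv2.resize(b,(300,300),interpolation=2).copy() if 0 else cv2.copyMakeBorder(cv2.resize(b,(300,300),interpolation=2),0,200,0,0,0)]))
E
```

```text
time_s: 18.25
tcp_pos: [0.576, 0.0576, 0.0152]
eef_rot: [-89.7, 0.3, -121.9]
ft_force: [4.9, 4.8, 8.9]
grip_width: 0.571
time_s: 19.17
tcp_pos: [0.5489, 0.016, 0.1517]
eef_rot: [-89.8, 0.1, -122.1]
ft_force: [-0.1, -0.6, -1.1]
grip_width: 0.951
[[-5.310e-01 -8.000e-04  8.474e-01  5.472e-01]
 [-8.474e-01  2.000e-04 -5.310e-01  1.670e-02]
 [ 2.000e-04 -1.000e+00 -8.000e-04  1.488e-01]
 [ 0.000e+00  0.000e+00  0.000e+00  1.000e+00]]
[[295. 248.]
 [342. 248.]
 [344. 135.]
 [291. 135.]
 [318.  99.]] [[230. 233.]
 [243. 211.]
 [192. 180.]
 [179. 202.]
 [172. 183.]]
```

```bash
python3 - <<'E'
from h import *
import pickle
c=pickle.load(open('w10.pkl','rb')); im=c['pixels']
hsv=cv2.cvtColor(im,cv2.COLOR_RGB2HSV); m=((hsv[...,1]<85)).astype(np.uint8)
m[:, :265]=0;m[:,375:]=0; m[300:]=0
m=cv2.morphologyEx(m,cv2.MORPH_CLOSE,np.ones((5,5)))
n,l,st,ce=cv2.connectedComponentsWithStats(m)
print(st[st[:,4]>200])
for v in range(60,300,10):
    x=np.flatnonzero(m[v]); print(v,(x.min(),x.max(),len(x)) if len(x) else None, hsv[v,[280,300,318,336,355],1], hsv[v,[280,300,318,336,355],2])
E
```

```text
[[     0      0    640    400 247695]
 [   279     97     96    151   7924]]
60 None [119 114 120 113 113] [215 234 232 242 239]
70 None [112 102 113 109 106] [216 226 227 236 235]
80 (np.int64(365), np.int64(366), 2) [ 98  90 101 102  94] [211 210 208 215 216]
90 (np.int64(342), np.int64(374), 10) [100  99  95  97  79] [210 211 210 214 212]
100 (np.int64(336), np.int64(347), 12) [94 93 98 88 85] [214 211 122 186 215]
110 (np.int64(304), np.int64(355), 19) [ 96 100 106  62  84] [216 128 147 127 216]
120 (np.int64(284), np.int64(366), 59) [90 94 81 86 81] [212 125 215 121 216]
130 (np.int64(300), np.int64(372), 41) [92 88 93 83 79] [213  99 164 129 215]
140 (np.int64(279), np.int64(346), 62) [84 43 56 60 89] [213 132 149 158 217]
150 (np.int64(269), np.int64(371), 65) [92 25 36 40 92] [211 253 164 184 213]
160 (np.int64(295), np.int64(347), 53) [91 26 26 26 91] [208 252 250 252 215]
170 (np.int64(295), np.int64(363), 63) [97 26 26 26 85] [213 250 250 253 216]
180 (np.int64(296), np.int64(374), 69) [108  26  26  25  86] [149 247 248 251 216]
190 (np.int64(296), np.int64(374), 66) [114  31  33  33  88] [148 179 177 180 218]
200 (np.int64(296), np.int64(374), 79) [109  33  32  29  85] [148 179 103  97 215]
210 (np.int64(296), np.int64(363), 57) [104  32  31  30  92] [191 173 173 184 213]
220 (np.int64(297), np.int64(364), 54) [100  27  28  28  95] [215 229 225 217 214]
230 (np.int64(277), np.int64(348), 64) [88 28 27 27 90] [209 229 244 246 212]
240 (np.int64(290), np.int64(353), 55) [102  24  21  22  87] [209  65  72  70 218]
250 (np.int64(344), np.int64(347), 4) [104  95  97  87  97] [208 217 219 218 210]
260 None [112 103 100  95 100] [227 238 238 231 226]
270 None [106 102 105 102 105] [233 241 244 244 239]
280 None [109 106 105 106 109] [236 236 241 245 239]
290 None [107 116 100 107 107] [220 192 239 245 243]
```

```bash
python3 - <<'E'
from h import *
import pickle
c=pickle.load(open('w10.pkl','rb')); T=tool()
inv=np.linalg.inv(T)
for nm,p,z in [('foot',(322,246),.042),('rim',(321,137),.042),('hend',(321,98),.027),('L150',(295,150),.042),('R150',(347,150),.042),('L230',(297,230),.042),('R230',(348,230),.042)]:
    w=ray(c,p,z); print(nm,w.round(4),'tool x,z',(inv@[*w,1])[[0,2]].round(4))
E
```

```text
foot [ 0.5179 -0.0373  0.042 ] tool x,z [0.0613 0.004 ]
rim [0.5776 0.0598 0.042 ] tool x,z [-0.0527  0.003 ]
hend [0.5968 0.0903 0.027 ] tool x,z [-0.0888  0.0031]
L150 [0.5498 0.0627 0.042 ] tool x,z [-0.0404 -0.0221]
R150 [0.5923 0.036  0.042 ] tool x,z [-0.0404  0.0281]
L230 [ 0.5055 -0.0078  0.042 ] tool x,z [ 0.0428 -0.0222]
R230 [ 0.5508 -0.0362  0.042 ] tool x,z [0.0429 0.0312]
```

Sizes check (150 mm long, 50–53 mm wide), so it lies flat. Its mid is at tool x −14 mm, z +3.5 mm. Taking it across the body.

```bash
python3 -m pendant '[{"tx":-0.008,"ty":0.03,"tz":0.0035,"turn":0},{"tx":0,"ty":0.035,"tz":0,"turn":0},{"tx":0,"ty":0.03,"tz":0,"turn":0},{"tx":0,"ty":0.025,"tz":0,"turn":0},{"tx":0,"ty":0.018,"tz":0,"turn":0},{"tx":0,"ty":0.01,"tz":0,"turn":0},{"tx":0,"ty":0,"tz":0,"turn":0},{"tx":0,"ty":0,"tz":0,"turn":0}]' 0.95 60 && python3 -m pendant '[{"tx":0,"ty":0,"tz":0,"turn":0},{"tx":0,"ty":0,"tz":0,"turn":0},{"tx":0,"ty":0,"tz":0,"turn":0},{"tx":0,"ty":0,"tz":0,"turn":0},{"tx":0,"ty":0,"tz":0,"turn":0},{"tx":0,"ty":0,"tz":0,"turn":0}]' 0 60
```

```text
time_s: 19.93
tcp_pos: [0.5539, 0.0218, 0.0007]
eef_rot: [-90.1, -0.1, -122.0]
ft_force: [-0.2, -0.6, 0.5]
grip_width: 0.95
time_s: 20.43
tcp_pos: [0.5562, 0.0217, 0.0032]
eef_rot: [-89.9, 0.1, -122.1]
ft_force: [-1.1, 0.2, 5.6]
grip_width: 0.572
```

```bash
python3 -m pendant '[{"tx":0,"ty":-0.01,"tz":0,"turn":0},{"tx":0,"ty":-0.025,"tz":0,"turn":0},{"tx":0,"ty":-0.035,"tz":0,"turn":0},{"tx":0,"ty":-0.035,"tz":0,"turn":0},{"tx":0,"ty":-0.03,"tz":0,"turn":0},{"tx":0,"ty":0,"tz":0,"turn":0},{"tx":0,"ty":0,"tz":0,"turn":0}]' && python3 -m pendant '[{"tx":0,"ty":0,"tz":0,"turn":-0.1237},{"tx":0,"ty":0,"tz":0,"turn":-0.1237},{"tx":0,"ty":0,"tz":0,"turn":-0.1237},{"tx":0,"ty":0,"tz":0,"turn":-0.1237},{"tx":0,"ty":0,"tz":0,"turn":-0.1237},{"tx":0,"ty":0,"tz":0,"turn":-0.1237},{"tx":0,"ty":0,"tz":0,"turn":-0.1237},{"tx":0,"ty":0,"tz":0,"turn":-0.1237},{"tx":0,"ty":0,"tz":0,"turn":-0.1237},{"tx":0,"ty":0,"tz":0,"turn":-0.1237},{"tx":0,"ty":0,"tz":0,"turn":-0.1237},{"tx":0,"ty":0,"tz":0,"turn":-0.1237}]' && python3 -m pendant '[{"tx":0,"ty":0,"tz":0,"turn":0},{"tx":0,"ty":0,"tz":0,"turn":0}]'
python3 - <<'E'
from h import *
for _ in range(2):
  T=tool(); cap('wrist','w11.png'); print(T[:3,3],(np.linalg.inv(T)@[.4805,-.2058,.15,1])[[0,2]])
E
```

```text
time_s: 21.02
tcp_pos: [0.5564, 0.0216, 0.1391]
eef_rot: [-89.8, 0.1, -122.1]
ft_force: [-1.0, 0.4, -4.0]
grip_width: 0.57
time_s: 22.02
tcp_pos: [0.553, 0.0215, 0.1346]
eef_rot: [-90.1, 0.2, -36.7]
ft_force: [-0.2, 0.1, -2.2]
grip_width: 0.57
time_s: 22.18
tcp_pos: [0.5535, 0.0215, 0.1351]
eef_rot: [-90.1, 0.1, -37.2]
ft_force: [-0.1, 0.1, -3.4]
grip_width: 0.569
[0.55349195 0.02153526 0.13511408] [ 0.07925979 -0.22524221]
[0.55379776 0.02154519 0.1354268 ] [ 0.07903278 -0.22542791]
```

```bash
python3 -m pendant '[{"tx":0.0099,"ty":0,"tz":-0.0282,"turn":0},{"tx":0.0099,"ty":0,"tz":-0.0282,"turn":0},{"tx":0.0099,"ty":0,"tz":-0.0282,"turn":0},{"tx":0.0099,"ty":0,"tz":-0.0282,"turn":0},{"tx":0.0099,"ty":0,"tz":-0.0282,"turn":0},{"tx":0.0099,"ty":0,"tz":-0.0282,"turn":0},{"tx":0.0099,"ty":0,"tz":-0.0282,"turn":0},{"tx":0.0099,"ty":0,"tz":-0.0282,"turn":0},{"tx":0,"ty":0,"tz":0,"turn":0},{"tx":0,"ty":0,"tz":0,"turn":0}]' && python3 -m pendant '[{"tx":0,"ty":0.02,"tz":0,"turn":0},{"tx":0,"ty":0.02,"tz":0,"turn":0},{"tx":0,"ty":0.015,"tz":0,"turn":0},{"tx":0,"ty":0,"tz":0,"turn":0},{"tx":0,"ty":0,"tz":0,"turn":0}]'
python3 - <<'E'
from h import *
T=tool(); c=cap('wrist'); t=cap('top','t11.png'); s=cap('side'); print(T[:3,3])
cx=np.array([.8,-.6,0]);cy=np.array([.6,.8,0]);o=np.array([.4757,-.2022,.062])
print('rim far corners pred',proj(c,[o-cx*.1+cy*.07,o-cx*.1-cy*.07]).round())
a=cv2.resize(c['pixels'][0:400,120:520,::-1],(440,440)); b=cv2.resize(s['pixels'][140:300,190:350,::-1],(360,360),interpolation=2)
cv2.imwrite('pics/g11.png',np.hstack([a,cv2.copyMakeBorder(b,0,80,0,0,0)]))
E
```

```text
time_s: 23.12
tcp_pos: [0.4817, -0.2074, 0.1364]
eef_rot: [-90.0, 0.0, -37.3]
ft_force: [-1.1, 1.1, -3.0]
grip_width: 0.568
time_s: 23.53
tcp_pos: [0.4817, -0.2049, 0.081]
eef_rot: [-90.0, 0.1, -37.0]
ft_force: [0.6, -0.3, -2.5]
grip_width: 0.57
[ 0.4816825  -0.2049441   0.08095648]
rim far corners pred [[437.  53.]
 [199.  53.]]
```

View pics/g11.png

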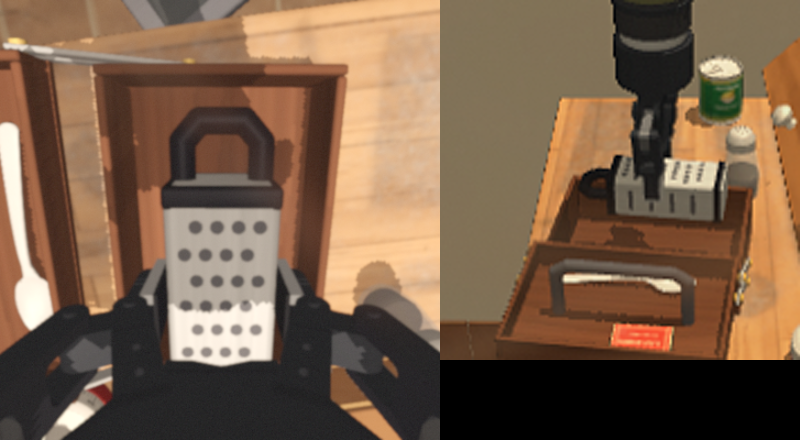

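The grater is centred over the open compartment, within a few mm of the predicted rim corners. The tray is out with the spoon and matchbox in it. Lowering.

```bash
python3 -m pendant '[{"tx":0.003,"ty":0.015,"tz":0,"turn":0},{"tx":0,"ty":0.015,"tz":0,"turn":0},{"tx":0,"ty":0.014,"tz":0,"turn":0},{"tx":0,"ty":0.01,"tz":0,"turn":0},{"tx":0,"ty":0.007,"tz":0,"turn":0},{"tx":0,"ty":0.004,"tz":0,"turn":0},{"tx":0,"ty":0.003,"tz":0,"turn":0},{"tx":0,"ty":0,"tz":0,"turn":0},{"tx":0,"ty":0,"tz":0,"turn":0}]'
```

```text
time_s: 24.43
tcp_pos: [0.4851, -0.2082, 0.0141]
eef_rot: [-90.0, -0.0, -37.0]
ft_force: [-0.4, 0.1, -3.5]
grip_width: 0.572
```

```bash
python3 -m pendant '[{"tx":0,"ty":0.002,"tz":0,"turn":0},{"tx":0,"ty":0.002,"tz":0,"turn":0},{"tx":0,"ty":0,"tz":0,"turn":0},{"tx":0,"ty":0,"tz":0,"turn":0}]'
```

```text
time_s: 24.77
tcp_pos: [0.4847, -0.2081, 0.0096]
eef_rot: [-90.0, 0.0, -37.0]
ft_force: [0.1, -0.1, -3.7]
grip_width: 0.574
```

```bash
python3 -m pendant '[{"tx":0,"ty":0.0015,"tz":0,"turn":0},{"tx":0,"ty":0,"tz":0,"turn":0}]'; python3 -m pendant '[{"tx":0,"ty":0.0015,"tz":0,"turn":0},{"tx":0,"ty":0,"tz":0,"turn":0}]'
```

```text
time_s: 24.93
tcp_pos: [0.4849, -0.2081, 0.0092]
eef_rot: [-90.0, -0.0, -37.0]
ft_force: [-3.6, 0.8, 7.2]
grip_width: 0.566
time_s: 25.1
tcp_pos: [0.4849, -0.2082, 0.0091]
eef_rot: [-90.0, -0.1, -37.0]
ft_force: [-8.2, 3.3, 22.7]
grip_width: 0.574
```

It's on the compartment floor, as expected at TCP z ≈ 0.009. Releasing, waiting, then rising clear.

```bash
python3 -m pendant '[{"tx":0,"ty":-0.002,"tz":0,"turn":0},{"tx":0,"ty":0,"tz":0,"turn":0},{"tx":0,"ty":0,"tz":0,"turn":0},{"tx":0,"ty":0,"tz":0,"turn":0},{"tx":0,"ty":0,"tz":0,"turn":0},{"tx":0,"ty":0,"tz":0,"turn":0},{"tx":0,"ty":-0.02,"tz":0,"turn":0},{"tx":0,"ty":-0.03,"tz":0,"turn":0},{"tx":0,"ty":-0.04,"tz":0,"turn":0},{"tx":0,"ty":-0.04,"tz":0,"turn":0},{"tx":0,"ty":-0.04,"tz":0,"turn":0},{"tx":0,"ty":-0.03,"tz":0,"turn":0}]' 0.82
python3 - <<'E'
from h import *
c=cap('wrist','w12.png'); T=tool(); print(T.round(3))
hsv=cv2.cvtColor(c['pixels'],cv2.COLOR_RGB2HSV)
cx=np.array([.8,-.6,0]);cy=np.array([.6,.8,0]);o=np.array([.4757,-.2022,0])
print('caddy floor ctr',proj(c,o),'pred body top corners',[proj(c,o+cx*a+cy*b+[0,0,.048])[0].round().tolist() for a in (-.043,.075) for b in (-.025,.025)], 'hend',proj(c,o-cx*.075+[0,0,.033]))
print('rim',[proj(c,o+cx*a+cy*b+[0,0,.062])[0].round().tolist() for a in (-.1,.1) for b in (-.07,.07)])
m=(hsv[...,1]<80)
for v in range(100,270,10):
    x=np.flatnonzero(m[v,230:410])+230; print(v,(x.min(),x.max(),len(x)) if len(x) else None, hsv[v,320])
print('tray handle inv',(np.linalg.inv(T)@[.3802,-.3297,.088,1])[:3])
E
```

```text
time_s: 26.1
tcp_pos: [0.4853, -0.2083, 0.212]
eef_rot: [-90.0, -0.2, -37.0]
ft_force: [1.0, -0.6, 0.0]
grip_width: 0.824
[[ 0.799  0.009  0.602  0.488]
 [-0.602 -0.004  0.799 -0.209]
 [ 0.01  -1.     0.002  0.217]
 [ 0.     0.     0.     1.   ]]
caddy floor ctr [[319.79967736 161.24472734]] pred body top corners [[298.0, 130.0], [342.0, 130.0], [300.0, 227.0], [340.0, 227.0]] hend [[319.53401004 101.22926585]]
rim [[252.0, 75.0], [387.0, 74.0], [263.0, 250.0], [377.0, 250.0]]
100 None [ 10 133 127]
110 None [10 88 99]
120 (np.int64(306), np.int64(306), 1) [ 10 114 134]
130 (np.int64(305), np.int64(337), 4) [ 10 107 133]
140 (np.int64(301), np.int64(341), 40) [ 10  51 130]
150 (np.int64(300), np.int64(342), 43) [ 14  32 191]
160 (np.int64(300), np.int64(342), 43) [ 15  27 245]
170 (np.int64(300), np.int64(342), 43) [ 15  26 233]
180 (np.int64(300), np.int64(341), 42) [ 16  26 253]
190 (np.int64(300), np.int64(341), 42) [ 16  26 244]
200 (np.int64(230), np.int64(341), 43) [ 17  25 252]
210 (np.int64(230), np.int64(341), 43) [ 16  26 237]
220 (np.int64(230), np.int64(341), 42) [ 19  22 255]
230 (np.int64(302), np.int64(339), 38) [ 13  43 142]
240 (np.int64(239), np.int64(401), 18) [ 11 148  69]
250 (np.int64(230), np.int64(409), 59) [ 13 133 188]
260 (np.int64(230), np.int64(409), 46) [ 16  99 252]
tray handle inv [-0.01506347  0.12879836 -0.16121885]
```

The grater lies in place (body seen at 300–342 × 136–232, prediction 298–342 × 130–227). Going back over the tray handle and checking it numerically.

```bash
python3 -m pendant '[{"tx":-0.0028,"ty":0,"tz":-0.0399,"turn":0},{"tx":-0.0028,"ty":0,"tz":-0.0399,"turn":0},{"tx":-0.0028,"ty":0,"tz":-0.0399,"turn":0},{"tx":-0.0028,"ty":0,"tz":-0.0399,"turn":0},{"tx":0,"ty":0,"tz":0,"turn":0},{"tx":0,"ty":0,"tz":0,"turn":0},{"tx":0,"ty":0,"tz":0,"turn":0}]' 0.5
python3 - <<'E'
from h import *
c=cap('wrist','w13.png'); T=tool(); print(T[:3,3])
o=np.array([.3802,-.3292,.12]);cx=np.array([.8,-.6,0])
print(proj(c,[o-cx*.05,o,o+cx*.05]).round(1))
v=cv2.cvtColor(c['pixels'],cv2.COLOR_RGB2HSV)
for r_ in range(120,240,10):
    x=np.flatnonzero((v[r_,290:350,1]<90))+290; print(r_,x.min() if len(x) else 0,x.max() if len(x) else 0,len(x))
E
```

```text
time_s: 26.73
tcp_pos: [0.3797, -0.3286, 0.2082]
eef_rot: [-90.0, 0.0, -37.1]
ft_force: [0.2, 0.0, 0.0]
grip_width: 0.5
[ 0.38014724 -0.32814312  0.20828599]
[[320.  141.2]
 [320.2 195.7]
 [320.4 244.7]]
120 0 0 0
130 315 326 12
140 315 326 12
150 314 326 13
160 315 326 12
170 314 326 13
180 314 326 13
190 314 326 13
200 314 326 13
210 314 326 13
220 314 349 15
230 315 326 12
```

```bash
python3 -m pendant '[{"tx":0,"ty":0.03,"tz":0,"turn":0},{"tx":0,"ty":0.03,"tz":0,"turn":0},{"tx":0,"ty":0.025,"tz":0,"turn":0},{"tx":0,"ty":0.02,"tz":0,"turn":0},{"tx":0,"ty":0.015,"tz":0,"turn":0},{"tx":0,"ty":0,"tz":0,"turn":0},{"tx":0,"ty":0,"tz":0,"turn":0}]' 0.5 60 && python3 -m pendant '[{"tx":0,"ty":0,"tz":0,"turn":0},{"tx":0,"ty":0,"tz":0,"turn":0},{"tx":0,"ty":0,"tz":0,"turn":0},{"tx":0,"ty":0,"tz":0,"turn":0},{"tx":0,"ty":0,"tz":0,"turn":0},{"tx":0,"ty":0,"tz":0,"turn":0}]' 0 60
```

```text
time_s: 27.37
tcp_pos: [0.38, -0.3272, 0.088]
eef_rot: [-90.0, 0.1, -36.9]
ft_force: [-0.2, 0.5, -0.6]
grip_width: 0.501
time_s: 27.87
tcp_pos: [0.3805, -0.3298, 0.09]
eef_rot: [-90.0, -0.2, -37.0]
ft_force: [-1.1, -1.2, 7.2]
grip_width: 0.113
```

Gripped (0.113). Swinging back in, the arc reversed.

```bash
python3 -m pendant '[{"tx":0,"ty":-0.0068,"tz":0.0043,"turn":0},{"tx":0,"ty":-0.0064,"tz":0.0049,"turn":0},{"tx":0,"ty":-0.0059,"tz":0.0054,"turn":0},{"tx":0,"ty":-0.0054,"tz":0.0059,"turn":0},{"tx":0,"ty":-0.0049,"tz":0.0064,"turn":0},{"tx":0,"ty":-0.0043,"tz":0.0068,"turn":0},{"tx":0,"ty":-0.0037,"tz":0.0071,"turn":0},{"tx":0,"ty":-0.0031,"tz":0.0074,"turn":0},{"tx":0,"ty":-0.0024,"tz":0.0077,"turn":0},{"tx":0,"ty":-0.0017,"tz":0.0078,"turn":0},{"tx":0,"ty":-0.001,"tz":0.008,"turn":0},{"tx":0,"ty":-0.0004,"tz":0.008,"turn":0}]'
```

```text
time_s: 28.87
tcp_pos: [0.4294, -0.265, 0.1361]
eef_rot: [-89.9, -0.2, -37.0]
ft_force: [0.4, -2.2, 4.4]
grip_width: 0.113
```

```bash
python3 -m pendant '[{"tx":0,"ty":0.0004,"tz":0.008,"turn":0},{"tx":0,"ty":0.001,"tz":0.008,"turn":0},{"tx":0,"ty":0.0017,"tz":0.0078,"turn":0},{"tx":0,"ty":0.0024,"tz":0.0077,"turn":0},{"tx":0,"ty":0.0031,"tz":0.0074,"turn":0},{"tx":0,"ty":0.0037,"tz":0.0071,"turn":0}]' && python3 -m pendant '[{"tx":0,"ty":0.0043,"tz":0.0068,"turn":0},{"tx":0,"ty":0.0049,"tz":0.0064,"turn":0},{"tx":0,"ty":0.0054,"tz":0.0059,"turn":0},{"tx":0,"ty":0.0059,"tz":0.0054,"turn":0},{"tx":0,"ty":0.0064,"tz":0.0049,"turn":0},{"tx":0,"ty":0.0068,"tz":0.0043,"turn":0},{"tx":0,"ty":0.001,"tz":0.001,"turn":0},{"tx":0,"ty":0,"tz":0,"turn":0},{"tx":0,"ty":0,"tz":0,"turn":0}]'
```

```text
time_s: 29.37
tcp_pos: [0.4575, -0.2278, 0.1225]
eef_rot: [-89.9, -0.1, -37.0]
ft_force: [6.2, -2.0, 1.3]
grip_width: 0.112
time_s: 30.12
tcp_pos: [0.4768, -0.2027, 0.0896]
eef_rot: [-90.2, -0.2, -37.0]
ft_force: [-3.3, -6.7, 19.4]
grip_width: 0.115
```

Seated (19 N reaction, back at the starting position). Releasing, rising and checking.

```bash
python3 -m pendant '[{"tx":0,"ty":0,"tz":0,"turn":0},{"tx":0,"ty":0,"tz":0,"turn":0},{"tx":0,"ty":0,"tz":0,"turn":0},{"tx":0,"ty":0,"tz":0,"turn":0},{"tx":0,"ty":-0.03,"tz":0,"turn":0},{"tx":0,"ty":-0.04,"tz":0,"turn":0},{"tx":0,"ty":-0.04,"tz":0,"turn":0},{"tx":0,"ty":-0.014,"tz":0,"turn":0},{"tx":0,"ty":0,"tz":0,"turn":0},{"tx":0,"ty":0,"tz":0,"turn":0},{"tx":0,"ty":0,"tz":0,"turn":0}]' 0.5
python3 - <<'E'
from h import *
c=cap('wrist','w14.png'); T=tool(); print(T[:3,3],state()['ft_force'])
from m0 import H,C
print('handle',proj(c,H*[1,1,0]+[0,0,.126]).round(),'tray corners',proj(c,C).round())
v=cv2.cvtColor(c['pixels'],cv2.COLOR_RGB2HSV)
for r_ in range(100,240,20):
    row=v[r_]; h=np.flatnonzero(row[300:345,1]<90)+300
    dark=np.flatnonzero((row[200:440,2]<125)&(row[200:440,1]>90))+200
    spoon=np.flatnonzero((row[345:400,1]<70)&(row[345:400,2]>140))+345
    red=np.flatnonzero((row[255:315,1]>170)&(row[255:315,2]>190))+255
    f=lambda a:(int(a.min()),int(a.max())) if len(a) else None
    print(r_,f(h),f(dark),'spoon',f(spoon),'red',f(red))
s=cap('side'); s0=cv2.imread('pics/s0.png')[:,:,::-1].astype(int)
d=np.abs(s['pixels'].astype(int)-s0).max(2)
print('side diff: caddy/tray',(d[205:280,236:332]>40).mean(),'salt',(d[196:206,318:330]>40).mean(),'tin',(d[166:192,306:325]>40).mean(),'timer lid',(d[283:312,347:372]>40).mean())
E
```

```text
time_s: 31.03
tcp_pos: [0.4752, -0.2001, 0.2099]
eef_rot: [-90.0, 0.2, -37.0]
ft_force: [0.1, -0.7, -0.5]
grip_width: 0.501
[ 0.4749289  -0.19999339  0.20956962] [ 0.1920759   0.17519517 -0.45364613]
handle [[320. 258.]
 [319. 128.]] tray corners [[378. 274.]
 [259. 273.]
 [248.  90.]
 [389.  87.]]
100 None (250, 389) spoon None red None
120 None (249, 387) spoon None red None
140 (314, 325) (251, 386) spoon (357, 366) red None
160 (314, 325) (255, 384) spoon (357, 365) red None
180 (314, 325) (256, 383) spoon (358, 364) red None
200 (314, 325) (258, 381) spoon (357, 363) red None
220 (314, 325) (259, 381) spoon (348, 371) red None
side diff: caddy/tray 0.06013888888888889 salt 0.0 tin 0.0 timer lid 0.0
```

Tray, spoon and bystanders check out. The matchbox needs a second test, since my red threshold found nothing.

```bash
python3 - <<'E'
from h import *
for n in ('w2','w14'):
    im=cv2.imread(f'pics/{n}.png').astype(int); m=(im[...,2]-im[...,1]>90)&(im[...,2]>170); m[:,:250]=0;m[:,316:]=0;m[:150]=0;m[260:]=0
    y,x=np.nonzero(m); print(n,len(x),x.min() if len(x) else 0,x.max() if len(x) else 0,y.min() if len(x) else 0,y.max() if len(x) else 0)
s=imaging.capture('side')['pixels'].astype(int); s0=cv2.imread('pics/s0.png')[:,:,::-1].astype(int)
for a in (s0,s):
    m=(a[...,0]-a[...,1]>120)[200:280,236:332]; y,x=np.nonzero(m); print('side red',len(x),x.mean()+236,y.mean()+200)
    r=a[218:228,255:318].mean(2); print(r.max())
    # handle arch top edge row at col 285
    print(a[205:232,290].sum(1).tolist())
E
```

```text
w2 647 272 296 191 229
w14 655 268 293 192 228
side red 127 291.9763779527559 240.63779527559055
240.66666666666666
[182, 308, 395, 402, 369, 267, 173, 85, 184, 283, 259, 201, 142, 104, 169, 496, 606, 223, 180, 153, 215, 217, 213, 211, 220, 216, 223]
side red 127 292.07086614173227 240.71653543307087
243.33333333333334
[400, 382, 398, 411, 378, 273, 180, 86, 187, 289, 267, 210, 140, 106, 177, 515, 626, 234, 185, 154, 222, 222, 221, 219, 226, 221, 230]
```

The matchbox (same pixels as at the start) and the handle profile in the side view are unchanged, so the tray is fully home. Handing in.

```bash
python3 -c "
from cell import r,state
print(state()['time_s']); print(r.sign_off())"
```

```text
31.1833
the job is handed in; nothing more can be done
None
```

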